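# Close and lock the gate-slot quick clamp

### The arm

A 7-joint arm with a two-finger parallel gripper is mounted at the origin on the work surface. World frame = base frame: x ahead of the robot, y to its left, z up, the work surface at z = 0. Lengths are in m, angles in rad, forces in N, time in s.
With the tool pointing down it reaches from about 0.35 to 0.9 m from the base axis. Payload 8.1 kg.
Tool frame: the origin (TCP) lies on the centre line of the jaws, within the pads' length; the fingertips stand 17 mm ahead of it and the grasp point (between the pads) lies 2 mm behind it; z points along the fingers, y is the direction in which the jaws open and shut (so a half turn about z gives the same grasp; the last joint's range is limited). The gripper opens to 92 mm and grips with 3 to 60 N. Pads are 19 mm wide; open, the fingers measure 130 mm over their backs; the gripper's body (75 mm by 190 mm) begins 47 mm behind the grasp point.
Start: joints at [1.174, 0.434, 0.025, 1.573, -0.012, 1.134, -0.075], TCP at [0.181, -0.598, 0.22] pointing down, gripper open.
Joint ranges: [-2.62, 2.62], [-0.44, 2.09], [-1.27, 1.32], [0.08, 2.57], [-1.32, 4.46], [0.12, 2], [-2.74, 2.74]. Speed limits (rad/s): [2.22, 2.22, 3.01, 3.01, 3.14, 3.14, 3.14].

### API

Orientations are given as a rotation vector (axis times angle).
In Python, from cell import arm, imaging, job gives the robot as it stands.
- The arm moves only by the tool jog_arm, never from a script. Its argument "moves" is a list of rows, each an object with "fingers": the closure, from -1 (fully open) to 1 (shut); "xyz": the shift along the tool's x, y, z in cm, a list of three; "angular": the turn, a rotation vector about the tool's x, y, z in rad, a list of three. In form: [{"fingers": fingers, "xyz": [dx, dy, dz], "angular": [ax, ay, az]}, ...]. A call has 1 to 12 rows; each row is the pose to reach, as a shift and turn from the pose commanded when the call began, along the tool's axes at that moment; what a row does not reach only later rows make up. A row lasts 1/8 s, in which the tool goes at most 62.5 mm and 10.7 degrees, less where a joint would pass 70% of its speed; a pose out of reach is approached as far as the arm can. A call with a gripper value outside its range is refused whole. The fingers move at their own pace and stop on an object; "grip_force" is the grip in N (left out, the last holds). Time passes only in rows, so rows that repeat a pose let the fingers close. It gives the time, the measured TCP pose, the force and the opening at its end, in the units of the state.
- arm.observe(): the state, without advancing time (a new reading comes with each control period).
- imaging.get_image(name): name is "side" or "top"; returns the picture (480x640x3 uint8, red, green, blue); there is no depth.
- imaging.camera_params(name): a dict with "fx", "fy", "cx", "cy" (pixels), "dist" ([k1, k2, p1, p2, k3] as OpenCV has them; the pictures are not rectified), "rvec" (rotation vector, rad) and "tvec" (3), from world to camera coordinates, as OpenCV has them. Camera axes: x right, y down, z forward; pixel columns grow to the right and rows downward; lengths in m; the calibration is good to about 2 mm. A picture is of the moment at which its call begins. camera_params takes no time and is no camera call.
- job.sign_off(): hands the job in, once; it reports no verdict.
The state is a dict: "clock": time; "joints": joint angles; "dq": joint speeds; "joint_efforts": joint torques, N m; "position": TCP position; "ee_rot": TCP orientation; "force": force on the tool from outside, world axes, zero at the start; "ft_torque": the same for the moment, N m; "width": opening from 0.0 (shut) to 1.0 (fully open).
Only numpy, scipy, OpenCV 4.12 (cv2) and the standard library are available. Lean on these libraries where they do the work, as an engineer would, in place of code of your own. Each camera call takes 0.05 s, during which the arm holds its last target. There are 200 camera calls.

### The job

Close and lock the green bench clamp by pushing its red knob with a fingertip: push it along the long leg of the L-shaped slot to the corner, so that the black pad drives the aluminium block up against the fixed jaw, then push it sideways to the very end of the short leg. Only the clamp may move the block: do not touch, lift or carry the block, leave the bottle, file and screwdriver where they are, and finish clear of everything.

Things in the scene. Friction and masses are not known exactly. Their poses are not given: they have to be found in the camera images.
- clamp: Green clamp fixed to the bench, base 255 x 130 x 12 mm. Origin at bench level; x runs along the slot's long leg to the fixed jaw, y along the short leg to its end. Aluminium gate plate with the L slot (14 mm wide): x -117 to -13, y -30 to +60 mm, top 51 mm above the bench, green dot past the slot end. Fixed jaw: face at x +99.5 mm, top at 46 mm. The block lies between rails on the base, 12 mm up.
- carriage (a joint): Travel of the sliding carriage (with knob and pad) along the clamp's +x, m: 0 = open, 0.050 = at the slot's corner, hard stop. Stays where left; takes about 5 N, rising to about 9 N at the end as the pad's spring is compressed against the block.
- knob (a joint): Travel of the knob across the carriage along the clamp's +y, m: 0 = in the long leg, 0.030 = end of the short leg, hard stop. Stays where left; about 3 N. The 10 mm pin under the knob runs in the slot with about 2 mm play: the knob can go sideways only with the carriage at 0.047 or more.
- knob_middle (a point): Middle of the red knob, an upright cylinder of diameter 26 mm and height 35 mm, from 60 to 95 mm above the bench (this point at 77.5 mm), standing on a 10 mm pin 9 mm over the gate plate.
- slot_start (a point): Fixed on the clamp: where the knob's middle is with the carriage fully open (it may start up to 15 mm further along).
- slot_corner (a point): Fixed on the clamp: where the knob's middle is at the corner of the slot, 50 mm along the clamp's +x from slot_start.
- slot_end (a point): Fixed on the clamp: where the knob's middle is at the end of the short leg, 30 mm along the clamp's +y from slot_corner.
- pad: Black spring pad, 10 x 44 x 14 mm, on the front of the carriage, which pushes the block; about 1 N preload, about 3 N when the clamp is closed. Origin coincides with that of the clamp when the carriage is at 0.
- block: Loose aluminium block, 50 x 60 x 22 mm, with two dark spots on top, about 0.17 kg, lying on the clamp's base in front of the fixed jaw. Origin at the centre of its underside, x along the 50 mm side; against the fixed jaw its origin is at x = +74.5 mm in the clamp's frame.
- bottle: Bystander: clear water bottle with black cap, 66 mm diameter, 200 mm high, standing on the bench. Origin at the centre of its underside.
- file: Bystander: flat file, 300 mm long with wooden handle 24 mm thick, lying on the bench along its x axis (handle at -x). Origin at bench level, about mid-length.
- screwdriver: Bystander: screwdriver lying on the bench along its x axis, handle to -x. Origin at bench level under it.
Mind the look-alikes: they are no part of the job. Of the things like the block, leave any that is purple; of the rest the smaller one is meant.

How it is judged:
On the way, in this order (a step that is already met when the one before it is completed fails the run):
1. the knob is pushed along the long leg to the corner of the slot (value of joint carriage above 0.0465 m).
2. the knob is pushed sideways to the end of the short leg (value of joint knob above 0.026 m and value of joint carriage above 0.045 m), for 0.2 s.
At the end, for the whole second after the job is handed in: The knob rests within 4 mm of the end of the short leg, the carriage within 5 mm of its stop, and the pad presses the block (more than 0.3 N), flat and still, against the fixed jaw (within 2 mm) (all of step 2 and x of block in the frame of clamp above 0.0725 m and contact force between pad and block above 0.3 N and angle between block's own z axis and vertical below 0.06 rad and linear speed of block below 0.02 m/s); the robot touches nothing.
It fails at once if the robot touches the block (contact force between any of the fingers, the arm and block above 0.5 N).
It fails at once if the block is lifted (z of block in the frame of clamp above 0.018 m).
It fails at once if the bottle, file or screwdriver is moved by more than 15 mm (distance of any of bottle, file, screwdriver from where it was at the start of the episode above 0.015 m).
It fails at once if the bottle is tipped (angle between bottle's own z axis and vertical above 0.2 rad).
It also fails if it takes over 45 s, if anything falls off the work surface, if the arm or the gripper's body presses on something with over 40 N, if the wrist force passes 120 N, or if a joint passes its speed limit or range.

## Working session

There is one attempt and no reset: what is moved stays moved. The work goes in short steps, Python scripts to look and compute and a tool call to move; the robot and the scene stay as the last step left them, time stands still between calls to the robot, and variables do not carry over. Pictures are saved under pics/ and viewed, about 8 in all and at most 12, crops included, and the job is handed in when it is done.

Besides the shell and the picture viewer there is one more tool, called after "Call:" as name(argument=value, ...) on one line, values as JSON. jog_arm: Moves the arm, as the interface text tells. Its arguments: {"type":"object","properties":{"moves":{"type":"array"},"grip_force":{"type":"number"}},"required":["moves"]}

```bash
mkdir -p pics; python3 - <<'E'
from cell import arm, imaging
import cv2
for n in("side","top"):
    cv2.imwrite(f"pics/{n}0.png",imaging.get_image(n)[:,:,::-1]); print(n,imaging.camera_params(n))
print(arm.observe())
E
```

```text
side {'fx': 455.22070603718277, 'fy': 455.22070603718277, 'cx': 321.81408477166747, 'cy': 244.94358124978663, 'dist': array([-0.10609457,  0.        ,  0.        ,  0.        ,  0.        ]), 'rvec': array([ 2.34949394, -0.31863619,  0.15729248]), 'tvec': array([-0.59953478,  0.22652597,  0.76084017])}
top {'fx': 526.1453079502969, 'fy': 526.1453079502969, 'cx': 320.6327861732255, 'cy': 235.7078574456161, 'dist': array([0.03698942, 0.        , 0.        , 0.        , 0.        ]), 'rvec': array([ 2.1261674 , -2.17888701,  0.12469243]), 'tvec': array([0.11659236, 0.65937014, 0.91043408])}
{'clock': 0.1, 'joints': array([ 1.17438825,  0.43511497,  0.02500877,  1.57398596, -0.01156555,
        1.13401503, -0.07511043]), 'dq': array([ 0.00033927, -0.00136012, -0.00103976, -0.00197666,  0.000278  ,
        0.00088097, -0.00089739]), 'joint_efforts': array([ 3.72223076e-03, -6.69126606e+01,  9.88224484e-01, -3.15144324e+01,
       -6.05495414e-02,  3.74218030e-02,  7.76953243e-05]), 'position': array([ 0.18078439, -0.59780213,  0.2195555 ]), 'ee_rot': array([-3.10646205e+00, -4.59509346e-01,  5.79926750e-04]), 'force': array([-0.04692454, -0.93107741,  0.70073736]), 'ft_torque': array([ 0.04134657,  0.03753458, -0.02377963]), 'width': 1.0000330857477164}
```

View pics/top0.png

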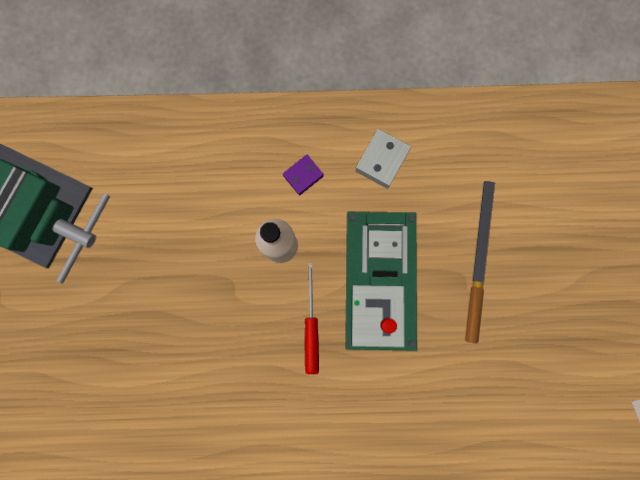

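View pics/side0.png

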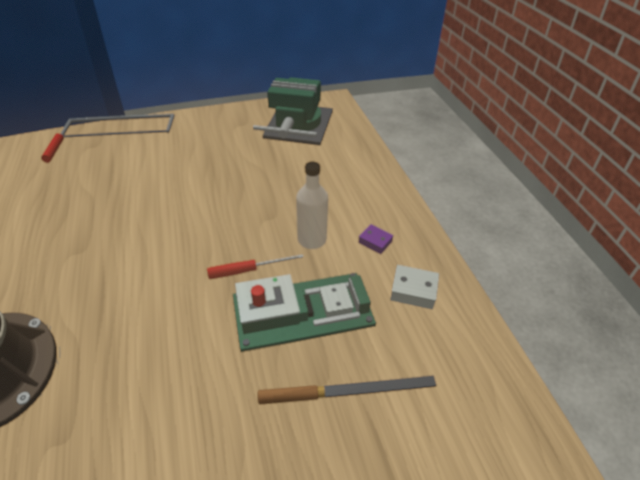

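The top view shows the clamp upright in the image: base about (347,212)–(417,350), red knob (388,326) near the slot start, corner near (387,303), short leg going left to the green dot (357,303), and jaw at the top. The side view agrees, with the knob at (258,296). The file is at right, the screwdriver at left and the bottle at (275,240). Next I measure.

```bash
cat > h.py <<'E'
import cv2, numpy as np
from cell import arm, imaging
def ray(n,px):
    c=imaging.camera_params(n); K=np.array([[c['fx'],0,c['cx']],[0,c['fy'],c['cy']],[0,0,1]])
    R=cv2.Rodrigues(c['rvec'])[0]; u=cv2.undistortPoints(np.float64(px).reshape(-1,1,2),K,c['dist'])[:,0]
    return -R.T@c['tvec'], np.c_[u,np.ones(len(u))]@R
def onz(n,px,z):
    o,d=ray(n,px); return o+d*((z-o[2])/d[:,2])[:,None]
def big(m,box):
    k=np.zeros_like(m); x0,y0,x1,y1=box; k[y0:y1,x0:x1]=m[y0:y1,x0:x1]
    return max(cv2.findContours(k,cv2.RETR_EXTERNAL,cv2.CHAIN_APPROX_NONE)[0],key=cv2.contourArea)
def red(im):
    h=cv2.cvtColor(im,cv2.COLOR_RGB2HSV); return (((h[...,0]<8)|(h[...,0]>172))&(h[...,1]>170)&(h[...,2]>80)).astype(np.uint8)
E
python3 - <<'E'
from h import *
np.set_printoptions(precision=4,suppress=True)
im=imaging.get_image("top"); h=cv2.cvtColor(im,cv2.COLOR_RGB2HSV)
g=((h[...,0]>60)&(h[...,0]<95)&(h[...,1]>90)).astype(np.uint8)
b=big(g,(330,195,440,365)); P=onz("top",b.reshape(-1,2),.012)[:,:2]
print("base",cv2.minAreaRect(np.float32(P*1000)),"px",cv2.minAreaRect(b))
w=((h[...,1]<40)&(h[...,2]>140)).astype(np.uint8)
c=big(w,(340,275,420,360)); P=onz("top",c.reshape(-1,2),.051)[:,:2]
print("plate",cv2.minAreaRect(np.float32(P*1000)))
d=big(((h[...,0]>45)&(h[...,0]<75)&(h[...,1]>150)&(h[...,2]>120)).astype(np.uint8),(350,295,365,311)); print("dot",onz("top",d.reshape(-1,2).mean(0),.051))
r=big(red(im),(365,300,410,345)); print("knob ray", cv2.minEnclosingCircle(r), cv2.boundingRect(r)); print(onz("top",cv2.minEnclosingCircle(r)[0],.095),onz("top",cv2.minEnclosingCircle(r)[0],.0775))
s=imaging.get_image("side"); r=big(red(s),(240,275,275,312)); x,y,ww,hh=cv2.boundingRect(r); print("side",x,y,ww,hh,onz("side",(x+ww/2-.5,y+hh/2-.5),.0775))
# slot corners, dark in plate
cv2.imwrite("pics/crop.png",cv2.resize(im[200:360,335:430],None,fx=3.6,fy=3.6,interpolation=cv2.INTER_CUBIC)[:,:,::-1])
for q,z in(((472,342),.012),((312,372),.01),((312,318),.01),((276,243),0.0),((270,232),.2)): print(q,onz("top",q,z))
E
```

```text
base ((581.5858154296875, -8.473915100097656), (127.10043334960938, 251.05758666992188), 87.7492904663086) px ((381.0, 280.5), (137.0, 70.0), 90.0)
plate ((517.3516845703125, 3.8475379943847656), (88.97615051269531, 104.63569641113281), 87.4247055053711)
dot [[0.5405 0.0398 0.051 ]]
knob ray ((388.5, 325.0), 8.077847480773926) (381, 318, 16, 15)
[[ 0.5025 -0.0095  0.095 ]] [[ 0.5017 -0.0116  0.0775]]
side 262 290 1 1 [[ 0.5105 -0.0017  0.0775]]
(472, 342) [[ 0.4653 -0.1683  0.012 ]]
(312, 372) [[0.4182 0.1222 0.01  ]]
(312, 318) [[0.5144 0.1201 0.01  ]]
(276, 243) [[0.6555 0.1853 0.    ]]
(270, 232) [[0.6497 0.1755 0.2   ]]
```

View pics/crop.png

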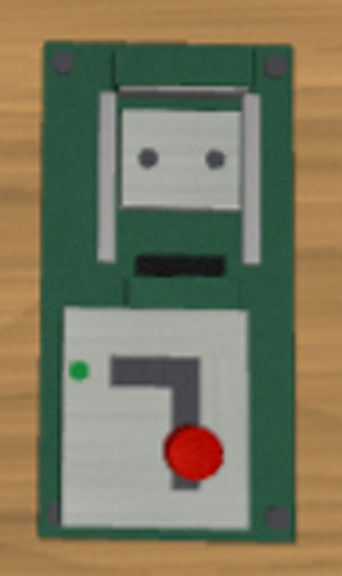

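Results agree with the given sizes: plate 89×105 mm, base 127×251 mm.

| Quantity | Value |
|---|---|
| Clamp origin | about (0.582, -0.014) |
| Clamp yaw | about -2.4° |
| Knob now | about (0.502, -0.0105), so carriage about 14 mm |
| Corner | about (0.539, -0.012) |
| Slot end | about (0.540, 0.018) |

I'll now go behind the knob at height, fingers shut and aligned with the clamp.

Call:
jog_arm(moves=[{"fingers": 1, "xyz": [4, -4.4, 0], "angular": [0, 0, 0.03]}, {"fingers": 1, "xyz": [8, -8.8, 0], "angular": [0, 0, 0.06]}, {"fingers": 1, "xyz": [12, -13.1, 0], "angular": [0, 0, 0.1]}, {"fingers": 1, "xyz": [16, -17.5, 0], "angular": [0, 0, 0.13]}, {"fingers": 1, "xyz": [20, -21.8, 0], "angular": [0, 0, 0.16]}, {"fingers": 1, "xyz": [24, -26.2, 0], "angular": [0, 0, 0.2]}, {"fingers": 1, "xyz": [28, -30.5, 0], "angular": [0, 0, 0.23]}, {"fingers": 1, "xyz": [32, -34.9, 0], "angular": [0, 0, 0.26]}, {"fingers": 1, "xyz": [36, -39.2, 0], "angular": [0, 0, 0.3]}, {"fingers": 1, "xyz": [40, -43.6, 0], "angular": [0, 0, 0.32]}, {"fingers": 1, "xyz": [44.2, -48.1, 0], "angular": [0, 0, 0.336]}, {"fingers": 1, "xyz": [44.2, -48.1, 0], "angular": [0, 0, 0.336]}], grip_force=40)

```text
clock: 1.7
position: [0.4662, -0.0048, 0.2204]
ee_rot: [-3.139, 0.054, -0.002]
force: [0.1, -0.6, 1.1]
width: 0.012
```

Call:
jog_arm(moves=[{"fingers": 1, "xyz": [0, 0, 4], "angular": [0, 0, 0]}, {"fingers": 1, "xyz": [0, 0, 9], "angular": [0, 0, 0]}, {"fingers": 1, "xyz": [0, 0, 9], "angular": [0, 0, 0]}, {"fingers": 1, "xyz": [0, 0, 9], "angular": [0, 0, 0]}])

```text
clock: 2.2
position: [0.4654, -0.0103, 0.1316]
ee_rot: [3.141, -0.067, 0.001]
force: [-0.2, -0.7, 1.4]
width: 0.004
```

```bash
python3 - <<'E'
from h import *
o=arm.observe(); print(o['position'],o['ee_rot'])
a=imaging.get_image("side")[230:360,190:390];b=imaging.get_image("top")[200:400,300:500]
cv2.imwrite("pics/c1.png",np.hstack([cv2.resize(a,(600,390)),cv2.resize(b,(200,390))])[:,:,::-1])
E
```

```text
[ 0.46540807 -0.01027763  0.13155687] [ 3.14077391e+00 -6.72231908e-02  1.48023749e-03]
```

View pics/c1.png

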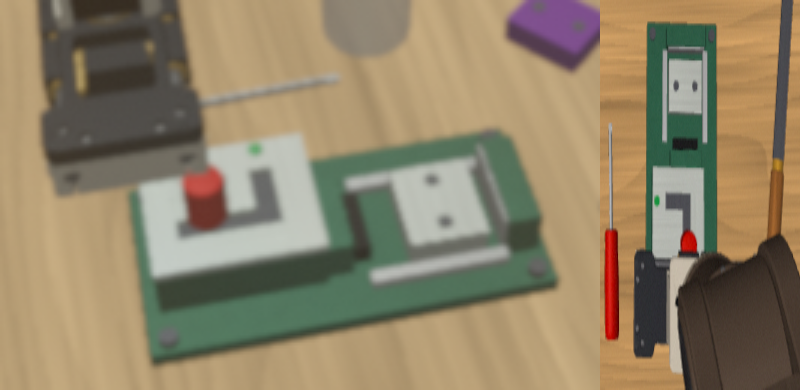

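```bash
python3 - <<'E'
from h import *
p=arm.observe()['position']; c=imaging.camera_params("side"); K=np.array([[c['fx'],0,c['cx']],[0,c['fy'],c['cy']],[0,0,1]])
im=imaging.get_image("side").copy()
def pr(q): return cv2.projectPoints(np.float64([q]),c['rvec'],c['tvec'],K,c['dist'])[0].ravel()
print("cam",ray("side",(320,240))[0])
for dz,col in((-.017,(255,0,255)),(.049,(0,255,255))):
    u=pr(p+[0,0,dz]); print(dz,u); cv2.circle(im,tuple(int(v) for v in u),2,col,-1)
print("knob c",pr([.5024,-.0105,.0775]))
cv2.imwrite("pics/s2.png",cv2.resize(im[130:370,100:420],(800,600))[:,:,::-1])
E
```

```text
cam [ 0.46137275 -0.51753199  0.71339298]
-0.017 [235.44070785 284.99381353]
0.049 [230.58901831 258.55730137]
knob c [258.4008839  294.67978699]
```

View pics/s2.png

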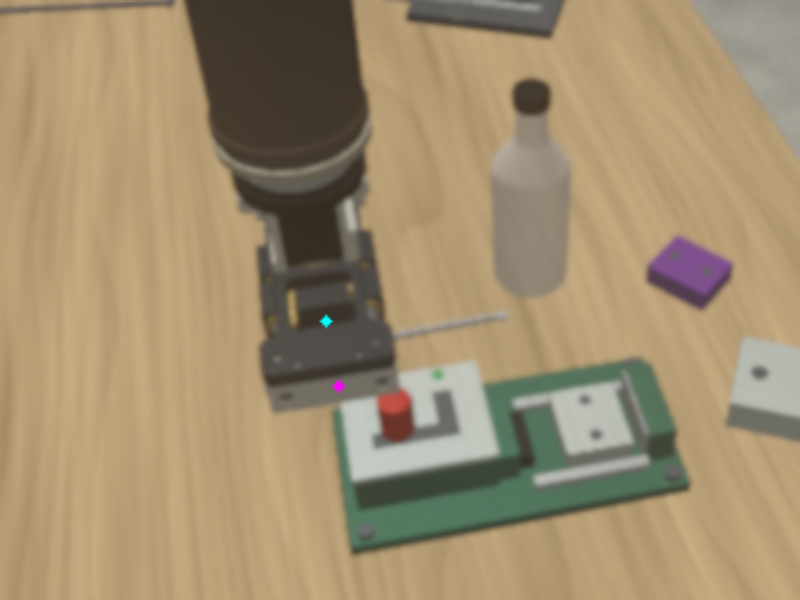

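The side view shows the gripper just behind the knob, with the tip projecting at (235,285). The knob's projection (258,295) matches what the image shows. I'll lower and begin pushing.

Call:
jog_arm(moves=[{"fingers": 1, "xyz": [0, -0.1, 2.5], "angular": [0, 0, 0]}, {"fingers": 1, "xyz": [0, -0.1, 4.6], "angular": [0, 0, 0]}, {"fingers": 1, "xyz": [0, -0.1, 4.6], "angular": [0, 0, 0]}, {"fingers": 1, "xyz": [0.8, -0.1, 4.6], "angular": [0, 0, 0]}, {"fingers": 1, "xyz": [1.4, -0.1, 4.6], "angular": [0, 0, 0]}, {"fingers": 1, "xyz": [1.8, -0.1, 4.6], "angular": [0, 0, 0]}, {"fingers": 1, "xyz": [2.2, -0.1, 4.6], "angular": [0, 0, 0]}, {"fingers": 1, "xyz": [2.6, -0.1, 4.6], "angular": [0, 0, 0]}, {"fingers": 1, "xyz": [3.0, -0.1, 4.6], "angular": [0, 0, 0]}, {"fingers": 1, "xyz": [3.5, -0.1, 4.6], "angular": [0, 0, 0]}, {"fingers": 1, "xyz": [4.0, -0.1, 4.6], "angular": [0, 0, 0]}, {"fingers": 1, "xyz": [4.0, -0.1, 4.6], "angular": [0, 0, 0]}])

```text
clock: 3.85
position: [0.5045, -0.0107, 0.0844]
ee_rot: [3.141, -0.067, -0.001]
force: [-4.7, -0.1, 3.0]
width: 0.006
```

Contact is about 5 N, as expected. I'll push on gently to the stop.

Call:
jog_arm(moves=[{"fingers": 1, "xyz": [0.3, 0, 0], "angular": [0, 0, 0]}, {"fingers": 1, "xyz": [0.6, 0, 0], "angular": [0, 0, 0]}, {"fingers": 1, "xyz": [0.9, 0, 0], "angular": [0, 0, 0]}, {"fingers": 1, "xyz": [1.1, 0, 0], "angular": [0, 0, 0]}, {"fingers": 1, "xyz": [1.1, 0, 0], "angular": [0, 0, 0]}])

```text
clock: 4.47
position: [0.5149, -0.0112, 0.0843]
ee_rot: [3.14, -0.066, -0.003]
force: [-5.9, -0.6, 4.4]
width: 0.004
```

Call:
jog_arm(moves=[{"fingers": 1, "xyz": [0.15, 0, 0], "angular": [0, 0, 0]}, {"fingers": 1, "xyz": [0.3, 0, 0], "angular": [0, 0, 0]}, {"fingers": 1, "xyz": [0.3, 0, 0], "angular": [0, 0, 0]}])

```text
clock: 4.85
position: [0.5162, -0.0113, 0.084]
ee_rot: [3.14, -0.066, -0.007]
force: [-11.4, -0.9, 8.9]
width: 0.004
```

Call:
jog_arm(moves=[{"fingers": 1, "xyz": [0.2, 0, 0], "angular": [0, 0, 0]}, {"fingers": 1, "xyz": [0.3, 0, 0], "angular": [0, 0, 0]}, {"fingers": 1, "xyz": [0.3, 0, 0], "angular": [0, 0, 0]}])

```text
clock: 5.22
position: [0.5166, -0.0115, 0.0836]
ee_rot: [3.139, -0.066, -0.015]
force: [-19.0, 0.3, 13.8]
width: 0.002
```

The force rose to 19 N while the tool moved only 0.4 mm, so the carriage is on its stop; the tool position matches the corner to within 1 mm. I'll back off and go round to the knob's -y side.

Call:
jog_arm(moves=[{"fingers": 1, "xyz": [-1, 0, 0], "angular": [0, 0, 0]}, {"fingers": 1, "xyz": [-2, 0, 0], "angular": [0, 0, 0]}, {"fingers": 1, "xyz": [-2, 2, 0], "angular": [0, 0, 0]}, {"fingers": 1, "xyz": [-2, 4.6, 0], "angular": [0, 0, 0]}, {"fingers": 1, "xyz": [-2, 4.6, 0], "angular": [0, 0, 0]}, {"fingers": 1, "xyz": [0, 4.6, 0], "angular": [0, 0, 0]}, {"fingers": 1, "xyz": [1.6, 4.6, 0], "angular": [0, 0, 0]}, {"fingers": 1, "xyz": [1.6, 4.6, 0], "angular": [0, 0, 0]}, {"fingers": 1, "xyz": [1.6, 4.6, 0], "angular": [0, 0, 0]}])

```text
clock: 6.35
position: [0.5352, -0.0574, 0.0841]
ee_rot: [-3.141, 0.065, 0.001]
force: [0.0, 0.2, 0.7]
width: 0.001
```

```bash
python3 - <<'E'
from h import *
print(arm.observe()['position'],arm.observe()['force'])
a=imaging.get_image("side")[210:360,190:390];b=imaging.get_image("top")[200:360,320:480]
cv2.imwrite("pics/c3.png",np.hstack([cv2.resize(a,(450,338)),cv2.resize(b,(338,338))])[:,:,::-1])
E
```

```text
[ 0.5351627  -0.05736463  0.08410207] [0.03703076 0.21873004 0.74582076]
```

View pics/c3.png

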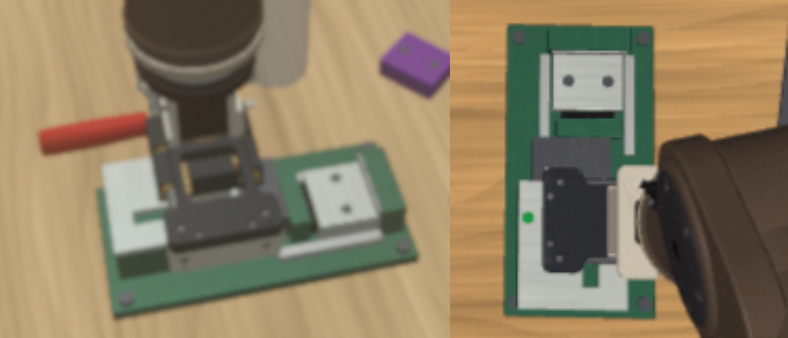

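The block is against the jaw and the pad is touching it; the knob is hidden under the gripper. Force reads zero, so the tool is beside the knob. Now I push sideways.

Call:
jog_arm(moves=[{"fingers": 1, "xyz": [0.1, -0.6, 0], "angular": [0, 0, 0]}, {"fingers": 1, "xyz": [0.1, -1.0, 0], "angular": [0, 0, 0]}, {"fingers": 1, "xyz": [0.1, -1.4, 0], "angular": [0, 0, 0]}, {"fingers": 1, "xyz": [0.1, -1.8, 0], "angular": [0, 0, 0]}, {"fingers": 1, "xyz": [0.1, -2.2, 0], "angular": [0, 0, 0]}, {"fingers": 1, "xyz": [0.1, -2.5, 0], "angular": [0, 0, 0]}, {"fingers": 1, "xyz": [0.1, -2.5, 0], "angular": [0, 0, 0]}])

```text
clock: 7.32
position: [0.5379, -0.033, 0.0843]
ee_rot: [3.141, -0.066, 0.0]
force: [-0.2, -0.5, 1.4]
width: 0.005
```

Call:
jog_arm(moves=[{"fingers": 1, "xyz": [0, -0.4, 0], "angular": [0, 0, 0]}, {"fingers": 1, "xyz": [0, -0.4, 0], "angular": [0, 0, 0]}])

```text
clock: 7.58
position: [0.5381, -0.0289, 0.0843]
ee_rot: [3.141, -0.066, 0.0]
force: [-0.4, -2.1, 1.0]
width: 0.005
```

```bash
python3 - <<'E'
from h import *
print(arm.observe()['position'],arm.observe()['force'])
a=imaging.get_image("side")[210:360,190:390];b=imaging.get_image("top")[200:360,320:480]
cv2.imwrite("pics/c4.png",np.hstack([cv2.resize(a,(450,338)),cv2.resize(b,(338,338))])[:,:,::-1])
E
```

```text
[ 0.53811931 -0.02891449  0.08431154] [-0.38066497 -2.11527394  0.96550935]
```

View pics/c4.png

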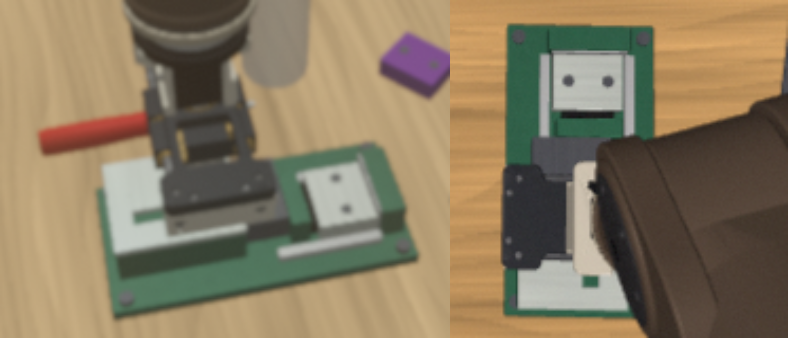

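The view is occluded, but a 2 N side force has appeared, so contact has begun at the thinner fingertip. I'll keep pushing.

Call:
jog_arm(moves=[{"fingers": 1, "xyz": [0, -0.4, 0], "angular": [0, 0, 0]}, {"fingers": 1, "xyz": [0, -0.8, 0], "angular": [0, 0, 0]}, {"fingers": 1, "xyz": [0, -1.2, 0], "angular": [0, 0, 0]}, {"fingers": 1, "xyz": [0, -1.6, 0], "angular": [0, 0, 0]}, {"fingers": 1, "xyz": [0, -2.0, 0], "angular": [0, 0, 0]}, {"fingers": 1, "xyz": [0, -2.0, 0], "angular": [0, 0, 0]}])

```text
clock: 8.43
position: [0.539, -0.0083, 0.0842]
ee_rot: [-3.14, 0.065, -0.0]
force: [-0.3, -0.7, 2.7]
width: 0.004
```

Call:
jog_arm(moves=[{"fingers": 1, "xyz": [0, -0.3, 0], "angular": [0, 0, 0]}, {"fingers": 1, "xyz": [0, -0.6, 0], "angular": [0, 0, 0]}, {"fingers": 1, "xyz": [0, -0.6, 0], "angular": [0, 0, 0]}])

```text
clock: 8.8
position: [0.5392, -0.0028, 0.0843]
ee_rot: [-3.141, 0.066, -0.0]
force: [-0.9, -2.4, 2.0]
width: 0.005
```

Call:
jog_arm(moves=[{"fingers": 1, "xyz": [0, -0.2, 0], "angular": [0, 0, 0]}, {"fingers": 1, "xyz": [0, -0.3, 0], "angular": [0, 0, 0]}, {"fingers": 1, "xyz": [0, -0.3, 0], "angular": [0, 0, 0]}])

```text
clock: 9.18
position: [0.5392, -0.0019, 0.0843]
ee_rot: [3.139, -0.069, -0.0]
force: [-0.8, -7.8, 5.4]
width: 0.006
```

Call:
jog_arm(moves=[{"fingers": 1, "xyz": [0, -0.2, 0], "angular": [0, 0, 0]}, {"fingers": 1, "xyz": [0, -0.3, 0], "angular": [0, 0, 0]}, {"fingers": 1, "xyz": [0, -0.3, 0], "angular": [0, 0, 0]}, {"fingers": 1, "xyz": [0, -0.3, 0], "angular": [0, 0, 0]}])

```text
clock: 9.68
position: [0.5391, -0.0013, 0.0843]
ee_rot: [3.136, -0.072, -0.001]
force: [-0.6, -14.0, 6.0]
width: 0.004
```

The tool stopped hard: the force rose to 14 N over 0.6 mm. I'll back off sideways, lift, retreat and look.

Call:
jog_arm(moves=[{"fingers": 1, "xyz": [0, 1.5, 0], "angular": [0, 0, 0]}, {"fingers": 1, "xyz": [0, 3, 0], "angular": [0, 0, 0]}, {"fingers": 1, "xyz": [0, 3, 0], "angular": [0, 0, 0]}, {"fingers": 1, "xyz": [0, 3, -5], "angular": [0, 0, 0]}, {"fingers": 1, "xyz": [0, 3, -10], "angular": [0, 0, 0]}, {"fingers": 1, "xyz": [0, 3, -14], "angular": [0, 0, 0]}, {"fingers": 1, "xyz": [-3, 9, -14], "angular": [0, 0, 0]}, {"fingers": 1, "xyz": [-6, 14, -14], "angular": [0, 0, 0]}, {"fingers": 1, "xyz": [-9, 19, -14], "angular": [0, 0, 0]}, {"fingers": 1, "xyz": [-12, 24, -14], "angular": [0, 0, 0]}, {"fingers": 1, "xyz": [-15, 29, -14], "angular": [0, 0, 0]}, {"fingers": 1, "xyz": [-15, 29, -14], "angular": [0, 0, 0]}])

```text
clock: 11.18
position: [0.3746, -0.2838, 0.2241]
ee_rot: [3.14, -0.078, -0.001]
force: [1.2, 0.9, -0.1]
width: 0.001
```

```bash
python3 - <<'E'
from h import *
o=arm.observe();print(o['position'],o['force'])
im=imaging.get_image("top"); s=imaging.get_image("side")
try:
    r=big(red(im),(340,280,420,345)); c=cv2.minEnclosingCircle(r)[0]; k=onz("top",c,.095)[0]; d=k[:2]-[.5817,-.0139]
    print(c,k,"clamp",d@[.9991,-.0428],d@[.0428,.9991])
except ValueError: print("no knob")
a=s[210:360,190:390];b=im[200:360,320:480]
cv2.imwrite("pics/c5.png",np.hstack([cv2.resize(a,(450,338)),cv2.resize(b,(338,338))])[:,:,::-1])
E
```

```text
[ 0.37455749 -0.28376668  0.22409639] [ 1.19708717  0.88684575 -0.10023356]
(370.9615478515625, 302.5) [0.54030645 0.01827178 0.095     ] clamp -0.04273325009920389 0.030371178703663484
```

View pics/c5.png

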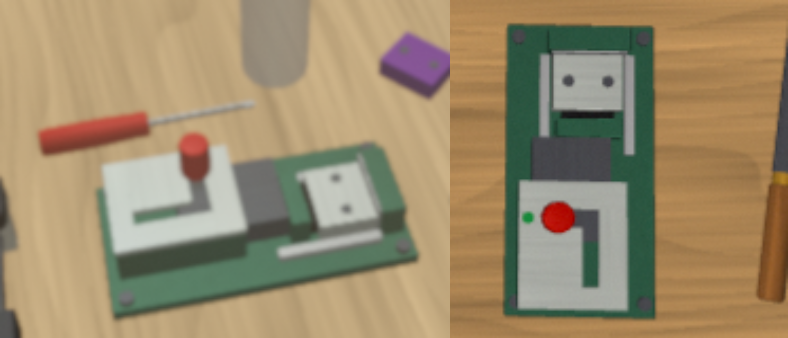

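The knob now measures (-42.7, +30.4) mm in the clamp frame, which is the slot end (-43, +30). In the picture it sits next to the green dot, the block is against the jaw with the pad on it, and the arm is clear. I'll let the arm settle and hand the job in.

Call:
jog_arm(moves=[{"fingers": 1, "xyz": [0, 0, 0], "angular": [0, 0, 0]}, {"fingers": 1, "xyz": [0, 0, 0], "angular": [0, 0, 0]}, {"fingers": 1, "xyz": [0, 0, 0], "angular": [0, 0, 0]}])

```text
clock: 11.65
position: [0.3778, -0.2797, 0.2242]
ee_rot: [-3.141, 0.064, -0.0]
force: [0.4, 0.5, 0.8]
width: 0.009
```

```bash
python3 -c "
from cell import job; print(job.sign_off())"
```

```text
the job is handed in; nothing more can be done
None
```

The clamp is closed and locked, and I handed the job in at about 11.7 s; signing off reports no verdict.

- **Pushes:** with the fingers shut, I pushed the knob along the long leg until it hit the stop (19 N). I then pushed it sideways to the stop at the end of the short leg (14 N) and drew back.
- **Knob position:** the last picture puts it at (-42.7, +30.4) mm in the clamp frame. The slot end is at about (-43, +30) mm.
- **Block:** in that picture the block sits against the fixed jaw with the pad touching it. I judged this by eye; the pad's force on the block could not be measured.
- **Bystanders:** the bottle, file and screwdriver look unmoved, as far as they show in that cropped view; I didn't measure them.
- **Robot:** it ended about 0.3 m clear of the clamp with about 1 N or less on the tool.
- **Disagreement:** sideways contact came about 12 mm later than expected, because the fingertips are thinner than I worked out. The knob was hidden under the gripper during that push, so I judged it by force until the final picture.

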